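# Fetch the dropper bottle from the back of the stain-remover rack

## Robot

A 6-joint arm with a two-finger parallel gripper is mounted at the origin on a cart in front of the work surface, level with it; the furniture and walls round the work are solid. World frame = base frame: x ahead of the robot, y to its left, z up, the work surface at z = 0. Lengths are in mm, angles in degrees, forces in N, time in s.
With the tool pointing down it reaches from about 350 to 800 mm from the base axis. Payload 7.3 kg.
Tool frame: the origin (TCP) lies midway between the tips of the shut fingers; the grasp point (between the pads) lies r.pinch_z behind it (r.pinch_z is the distance from the TCP to the grasp point, in mm); z points along the fingers, y is the line along which they close (so a half turn about z gives the same grasp; the last joint's range is limited). The gripper opens to 85 mm and grips with 20 to 120 N. Pads are 22 mm wide; open, the fingers measure 114 mm over their backs; the gripper's body (76 mm by 85 mm) begins 54 mm behind the grasp point. The pads swing forward as they close: fully open they stand 13 mm farther back than shut.
Start: joints at [62.223, 19.595, 87.324, -0, 73.075, -8.365], TCP at [174.473, 495.181, 231.322] pointing down, gripper open.
Joint ranges: [-145.02, 145.02], [-44.19, 115.74], [2.07, 154.8], [-57.11, 237.11], [16.16, 152.29], [-177.93, 177.93]. Speed limits (degrees/s): [147.25, 147.25, 180, 180, 180, 180].

## Interface

Orientations are given as [roll, pitch, yaw] about the fixed x, y, z axes, in that order (R = Rz(yaw) Ry(pitch) Rx(roll)).
In Python, from bench import r gives the robot as it stands.
- The arm moves only by the tool carry_out, never from a script. Its argument "steps" is a list of rows, each a list of 4 numbers: the shift along the world's x, y, z each as a share of 40 cm, from -1 to 1, then the turn about the world's z as a share of 120 degrees, from -1 to 1. A call has 1 to 12 rows; each row shifts and turns the commanded pose from where the row before left it; what a row does not reach is not made up. A row lasts 1/8 s, in which the tool goes at most 62.5 mm and 10.7 degrees, less where a joint would pass 70% of its speed; a pose out of reach is approached as far as the arm can. A call with a number of a shift or a turn outside -1 to 1 is refused whole. A call with a gripper value outside its range is refused whole. "fingers" is the opening, from -1 (shut) to 1 (fully open), set as the call begins (left out, the last holds). The fingers move at their own pace and stop on an object; "grip_force" is the grip in N (left out, the last holds). Time passes only in rows, so rows that do not move let the fingers close. It gives the time, the measured TCP pose, the force, the opening and the grip force at its end, in the units of the state.
- r.get_state(): the state, without advancing time (a new reading comes with each control period).
- r.grab_frame(name): name is "side" or "top"; returns (picture, depth): 420x560x3 uint8, red, green, blue; 420x560 float32, mm along the optical axis (not along the pixel's ray), 0 where there is no reading.
- r.get_calibration(name): a dict with "fx", "fy", "cx", "cy" (pixels), "R" (3x3) and "t" (3): a world point X has camera coordinates R X + t. Camera axes: x right, y down, z forward; pixel columns grow to the right and rows downward; lengths in mm; the calibration is good to about 2 mm. A picture is of the moment at which its call begins. get_calibration takes no time and is no camera call.
- r.job_done(): hands the job in; it is judged then, once.
Trained networks look in the newest picture that a camera, given by its name, has taken for a name from the list of things; names that differ only in an ending like _2 or _b are one class to them, and where a whole thing is asked for, a point or a joint stands for the part that bears it (a point fixed in the world has none). Each returns a list of dicts, best first, with "p" (0 to 1); they miss things now and then, are a little off and sometimes report something else, mostly with a low value. They report only what shows in the picture. A call takes as long as a camera call. They do not tell look-alikes from the thing itself.
- r.masks_of(thing, camera): "region" (420x560 bool, what is visible of it) and "extent" ([left, top, width, height] in pixels, round what is visible of it).
- r.place_of(thing, camera): "at" ([column, row] in pixels: a listed point, or the origin of a listed thing).
The state is a dict: "time": time; "joint_positions": joint angles; "qvel": joint speeds; "joint_efforts": joint torques, N m; "position": TCP position; "eef_rot": TCP orientation; "contact_force": force on the tool from outside, world axes, zero at the start; "torque": the same for the moment, N m; "opening": opening from 0.0 (shut) to 1.0 (fully open); "grip_force": force on a finger pad.
Only numpy, scipy, OpenCV 4.12 (cv2) and the standard library are available. Lean on these libraries where they do the work, as an engineer would, in place of code of your own. Each camera call takes 0.05 s, during which the arm holds its last target. There are 200 camera calls.

## Task

The amber dropper bottle is needed, but it stands at the back of the wire rack, whose rails hold every bottle by the neck, so bottles can only be slid in and out through the open front. Stand the two bottles in front of it on the grey mat, then stand the dropper bottle in the steel tray, and finally slide the other two back into the rack, each to the very place it had before (the rear place stays empty). Keep the bottles upright and do not disturb the teaspoon and the tube.

Things in the scene. Friction and masses are not known exactly. Their poses are not given: they have to be found in the camera images.
- rack: fixed steel wire rack, 197 mm long (x), 98 wide (y), 93 high; one lane, open at its -x end. Origin on the worktop under the middle of 3 places in a row: near x = -62, 0, +62 mm, y = 0. Bottles stand on the worktop. Two level 6 mm rails over their shoulders, at their necks, y = +/-18 mm, 90 mm up, 30 mm apart inside: a bottle in the rack cannot rise over 9 mm. Legs at y = +/-46 mm.
- rack_mouth (a point): point on the worktop straight in front of the rack's open end, on the lane's middle line, at x = -140 mm in the rack's frame, axes as the rack's. A bottle centred here is just clear of the rails and can be lifted. The rails flare at this end: straight from x = -80 mm of the rack's frame inwards, spread to y = +/-35 mm at x = -101 mm; a closed bend at x = +93 mm ends them at the rear.
- nozzle_bottle: white round labelled squeeze bottle, grey ribbed cap with a slender cone nozzle on top; starts in the front or middle place of the rack. Origin: centre of its underside, z up. Body 50 mm across up to 62 mm, shoulder, neck 22 mm across from 80 to 102 mm high, cap 31 mm across from 102 to 134 mm (grip here), nozzle 18 mm across narrowing to its tip at 170 mm. 0.15 to 0.3 kg.
- capped_bottle: white round labelled bottle with a broad flat grey ribbed cap; starts in the front or middle place of the rack. Origin: centre of its underside, z up. Body 52 mm across up to 70 mm, shoulder, neck 22 mm across from 80 to 102 mm high, flat-topped cap 39 mm across from 102 to 135 mm (grip here). 0.15 to 0.3 kg.
- dropper_bottle: slim amber round dropper bottle, black ribbed cap with a black rubber bulb on top; always starts in the rear place of the rack. Origin: centre of its underside, z up. Body 40 mm across up to 56 mm, shoulder, neck 22 mm across from 80 to 102 mm high, cap 29 mm across from 102 to 134 mm (grip here), bulb 19 mm across up to 164 mm. 0.15 to 0.3 kg.
- mat: flat grey mat, fixed, 130 mm (x) by 170 mm (y), 4 mm thick, to the left or the right of the rack. Origin at the centre of its underside, so its top is 4 mm above the origin.
- tray: shallow square stainless tray, fixed, 130 by 130 mm outside, 122 by 122 mm inside, floor 3 mm thick, rim 15 mm high, on the other side of the rack from the mat. Origin at the centre of its underside.
- teaspoon: white teaspoon lying on the worktop near its front edge, 131 mm long (x), 28 mm wide, 9 mm high, origin under its middle; to be left alone.
- tube: white squeeze tube standing on its cap behind the work, 33 by 51 by 182 mm high, origin at the centre of its underside; to be left alone.
Not all that is in view belongs to the job. What is shaped like the dropper_bottle but red is not meant.

How it is judged:
By the outcome, as a careful person would: the job done as asked, in the order asked, and still so for the second after the job is handed in, with the robot touching nothing.
It also fails if it takes over 128 s, if anything falls off the work surface, if the arm or the gripper's body presses on something with over 40 N, if the wrist force passes 120 N, or if a joint passes its speed limit or range.

## Working session

There is one attempt and no reset: what is moved stays moved. The work goes in short steps, Python scripts to look and compute and a tool call to move; the robot and the scene stay as the last step left them, time stands still between calls to the robot, and variables do not carry over. Pictures are saved under pics/ and viewed, at most 14 in all, crops included, and the job is handed in when it is done.

Besides the shell and the picture viewer there is one more tool, called as a command line: name --pt "numbers of a row" for each row, then --argument value for the rest. carry_out: Moves the arm, as the interface text tells. Its arguments: {"type":"object","properties":{"steps":{"type":"array"},"fingers":{"type":"number"},"grip_force":{"type":"number"}},"required":["steps"]}

```bash
ls; mkdir -p pics; python3 - <<'E'
from bench import r
import cv2,numpy as np
s=r.get_state();print(s, r.pinch_z)
for c in("top","side"):
    p,d=r.grab_frame(c);cv2.imwrite(f"pics/{c}0.png",cv2.cvtColor(p,cv2.COLOR_RGB2BGR));np.save(f"pics/{c}0.npy",d)
    k=r.get_calibration(c);print(c,k)
    for t in "rack rack_mouth nozzle_bottle capped_bottle dropper_bottle mat tray teaspoon tube".split():
        print(t,[(np.round(q["at"],1).tolist(),round(q["p"],2)) for q in r.place_of(t,c)])
E
```

```text
pics
{'time': 0.0, 'joint_positions': array([ 6.22225770e+01,  1.96372481e+01,  8.73780378e+01,  5.72114151e-04,
        7.30755122e+01, -8.36261496e+00]), 'qvel': array([ 0.06219784, -0.03701802, -0.0491163 , -0.00448436,  0.04208572,
       -0.03295748]), 'joint_efforts': array([-1.79175472e-04, -4.33688378e+01, -2.46007454e+01, -2.07320099e-04,
        8.16515065e-03, -3.24582822e-05]), 'position': array([174.27286649, 494.79538484, 230.61369912]), 'eef_rot': array([-1.79910247e+02, -1.37466920e-02,  1.60585014e+02]), 'contact_force': array([ 0.49628897, -0.17612929,  0.14246199]), 'torque': array([-0.01719196, -0.0279925 , -0.05315662]), 'grip_force': 0.0, 'opening': 0.9986410143136779} 18.700000000000003
top {'fx': 392.6300600858634, 'fy': 392.6300600858634, 'cx': 277.89726504469286, 'cy': 210.02156393458066, 'R': array([[-0.10572878, -0.99438403,  0.00467149],
       [-0.9729756 ,  0.10248042, -0.20692087],
       [ 0.20528008, -0.02642274, -0.97834653]]), 't': array([ 46.18853787, 547.89996771, 823.88752609])}
rack [([308.9, 193.9], 0.71)]
rack_mouth [([306.5, 195.2], 0.16)]
n
[... 282 characters left out ...]
3)]
side {'fx': 490.6873767907648, 'fy': 490.6873767907648, 'cx': 272.1065387094014, 'cy': 202.76902520218772, 'R': array([[ 0.99075066, -0.13371723,  0.02308323],
       [-0.03750205, -0.43330858, -0.90046503],
       [ 0.13040985,  0.89127066, -0.43431543]]), 't': array([-547.54344761,   48.47683961, 1292.12304751])}
rack [([295.9, 227.2], 0.71)]
rack_mouth []
nozzle_bottle [([296.0, 225.4], 0.95)]
capped_bottle [([268.5, 228.8], 0.62)]
dropper_bottle [([318.0, 225.5], 0.97), ([215.3, 210.6], 0.8), ([314.3, 205.6], 0.67)]
mat [([285.0, 279.0], 0.75), ([358.3, 265.7], 0.74)]
tray [([245.3, 169.8], 0.58), ([294.5, 227.8], 0.41)]
teaspoon [([203.1, 254.6], 0.63)]
tube [([357.4, 267.0], 0.64)]
```

View pics/top0.png

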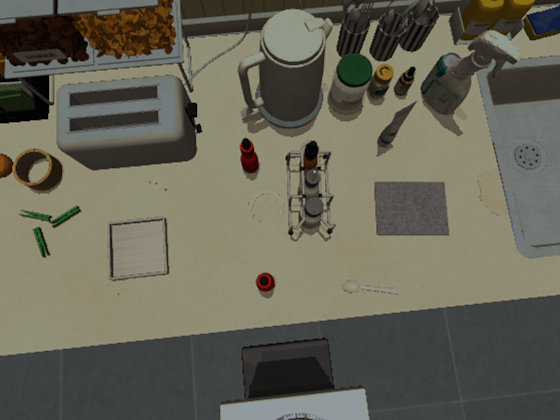

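View pics/side0.png

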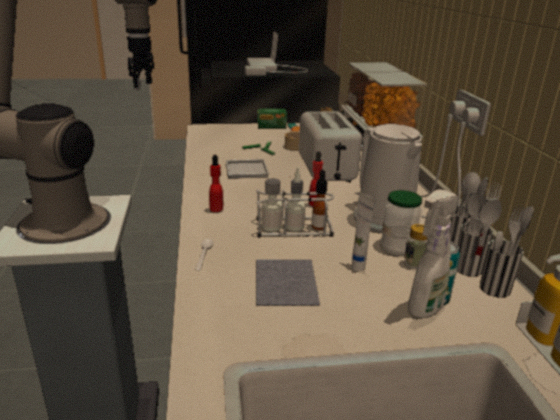

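The top view shows the rack at (308,195) opening towards the robot, with the capped bottle in front, the nozzle bottle in the middle and the amber bottle at the rear. The mat is at (411,208) and the tray at (138,248). Red decoys stand at (250,155) and (265,282), the spoon is at (370,288) and the tube at (397,125).

```bash
cat > h.py <<'E'
from bench import r
import numpy as np,cv2
def ray(c,uv,z):
    k=r.get_calibration(c);R=k["R"];C=-R.T@k["t"]
    d=R.T@np.array([(uv[0]-k["cx"])/k["fx"],(uv[1]-k["cy"])/k["fy"],1]);return C+d*(z-C[2])/d[2]
def cloud(c,d):
    k=r.get_calibration(c);v,u=np.mgrid[:420,:560]
    P=np.stack([(u-k["cx"])/k["fx"]*d,(v-k["cy"])/k["fy"]*d,d],-1);return (P-k["t"])@k["R"]
E
python3 - <<'E'
from h import *
for c in("top","side"):
    for t in "rack nozzle_bottle capped_bottle dropper_bottle mat tray teaspoon tube".split():
        print(c,t,[(ray(c,q["at"],0).round().tolist(),round(q["p"],2)) for q in r.place_of(t,c)])
    P=cloud(c,np.load(f"pics/{c}0.npy"));
    for t in "capped_bottle nozzle_bottle dropper_bottle tray mat rack".split():
        for m in r.masks_of(t,c):
            X=P[m["region"]];X=X[X[:,2]>-50]
            if t in("tray","mat","rack"):
                if t!="rack":
                    b,wh,a=cv2.minAreaRect(X[:,:2].astype(np.float32));print(c,t,np.round(b),np.round(wh),round(a,1),np.median(X[:,2]).round())
                continue
            cap=X[(X[:,2]>108)&(X[:,2]<138)];top=X[X[:,2]>140]
            print(c,t,m["extent"],round(m["p"],2),"cap",len(cap),cap.min(0).round() if len(cap) else 0,cap.max(0).round() if len(cap) else 0,"top",len(top),top.mean(0).round() if len(top) else 0, 'zmax',X[:,2].max())
    # rails: points 85-97 high near the rack
    X=P.reshape(-1,3);s=X[(abs(X[:,2]-90)<7)&(X[:,0]>350)&(X[:,0]<640)&(X[:,1]>-160)&(X[:,1]<60)]
    np.save(f"pics/rail_{c}.npy",s);print(len(s),s.min(0).round(),s.max(0).round())
p=cv2.imread("pics/top0.png")[130:300,220:330];cv2.imwrite("pics/crop1.png",cv2.resize(p,None,fx=3.5,fy=3.5,interpolation=cv2.INTER_CUBIC))
E
```

```text
top rack [([593.0, -92.0, 0.0], 0.71)]
top nozzle_bottle [([586.0, -87.0, 0.0], 0.77)]
top capped_bottle [([536.0, -82.0, 0.0], 0.65)]
top dropper_bottle [([657.0, -100.0, 0.0], 0.7), ([677.0, 39.0, 0.0], 0.62), ([400.0, 36.0, 0.0], 0.6)]
top mat [([527.0, -327.0, 0.0], 0.71)]
top tray [([498.0, 320.0, 0.0], 0.74)]
top teaspoon [([360.0, -211.0, 0.0], 0.69)]
top tube [([699.0, -296.0, 0.0], 0.83)]
top capped_bottle [293.7, 195.6, 29.2, 31.4] 0.59 cap 299 [ 515. -103.  108.] [554. -64. 138.] top 5 [402.  -7. 763.] zmax 919.2036715969905
top nozzle_bottle [297.6, 173.8, 26.2, 28.3] 0.89 cap 159 [ 551. -103.  108.] [610. -72. 138.] top 53 [584. -83. 183.] zmax 919.2036715969905
top dropper_bottle [302.8, 141.1, 11.6, 30.8] 0.75 cap 107 [ 643. -106.  108.] [668. -79. 138.] top 65 [655. -92. 157.] zmax 166.66490742834404
top dropper_bottle [239.2, 139.4, 17.3, 34.3] 0.72 cap 117 [663.  29. 109.] [688.  58. 138.] top 70 [675.  43. 157.] zmax 166.18641497410206
top dropper_bottle [255.9, 271.1, 17.9, 19.0] 0.54 cap 104 [381.  20. 116.] [409.  48. 137.] top 66 [393.  33. 183.] zmax 919.20367
[... 619 characters left out ...]
tle [262.7, 177.6, 19.9, 55.8] 0.93 cap 219 [ 520. -108.  108.] [558. -67. 138.] top 7 [  376. -1204.   617.] zmax 617.4797445777409
side nozzle_bottle [288.2, 168.6, 19.1, 61.7] 0.7 cap 150 [ 585. -108.  108.] [617. -82. 138.] top 56 [ 584. -172.  186.] zmax 617.4797445777409
side nozzle_bottle [351.5, 190.7, 25.2, 79.3] 0.53 cap 195 [ 701. -314.  108.] [ 723. -269.  138.] top 327 [ 710. -301.  166.] zmax 617.4797445777409
side dropper_bottle [308.9, 151.1, 15.0, 55.9] 0.67 cap 106 [669.  23. 108.] [698.  51. 138.] top 42 [674.   4. 163.] zmax 617.4797445777409
side tray [ 477. -407.] [1602.  128.] 87.3 5.0
side mat [ 494. -725.] [977. 131.] 83.8 5.0
372 [ 390. -137.   83.] [639.  32.  97.]
```

View pics/crop1.png

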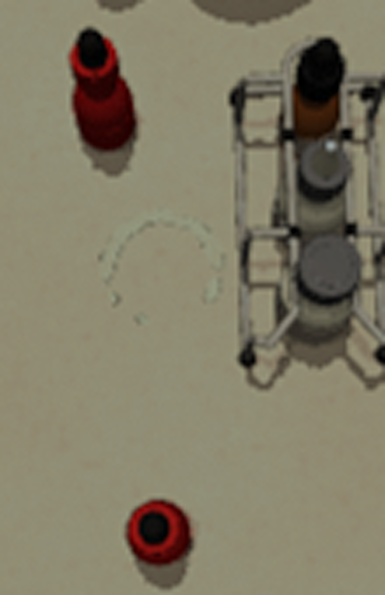

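Same scene magnified: the rack is turned a few degrees, and the capped bottle is at the open, flared front end. Next I'll fit the rack and cap positions.

```bash
cat >> h.py <<'E'
from scipy.optimize import least_squares
def circ(X,rad,zlo,zhi):
    # axis centre of a cylinder: side points within heights, known radius; robust
    X=X[(X[:,2]>zlo)&(X[:,2]<zhi)]
    f=lambda p:np.hypot(X[:,0]-p[0],X[:,1]-p[1])-rad
    return least_squares(f,X[:,:2].mean(0),loss="soft_l1",f_scale=2).x.round(1),len(X)
def at(P,c,rad):return P[np.hypot(P[:,0]-c[0],P[:,1]-c[1])<rad]
E
python3 - <<'E'
from h import *
for c in("top","side"):
    P=cloud(c,np.load(f"pics/{c}0.npy")).reshape(-1,3)
    print(c,"cap top disc z",[ (n,len(Q),((Q.min(0)+Q.max(0))/2).round(1),Q.mean(0).round(1),np.ptp(Q,axis=0).round()) for n,x,zl,zh in (("capped",[536,-84],131,139),("noz",[595,-87],131,139),("drop",[657,-92],131,139),("nozTip",[595,-87],145,175),("bulb",[657,-92],150,170)) for Q in [ (lambda A:A[(A[:,2]>zl)&(A[:,2]<zh)])(at(P,x,28))] if len(Q)])
    for n,x,rad,h in (("capped",[536,-84],19.5,128),("noz",[595,-87],15.5,128),("drop",[657,-92],14.5,128),("dropbody",[657,-92],20,50)):
        A=at(P,x,28)
        try: print(n,circ(A,rad,105 if h>100 else 10,h))
        except Exception as e: print(n,"none")
    S=np.load(f"pics/rail_{c}.npy")
    def loc(p):
        d=S[:,:2]-p[:2];a=np.radians(p[2]);return d@np.array([[np.cos(a),-np.sin(a)],[np.sin(a),np.cos(a)]])
    p0=[596,-88,-4.3];L=loc(p0);S=S[(abs(L[:,0])<90)&(abs(L[:,1])<26)&(abs(L[:,1])>12)]
    res=least_squares(lambda q:abs(loc([596,q[0],q[1]])[:,1])-18,p0[1:],loss="soft_l1",f_scale=1.5);print("rack y at x=596, yaw",res.x,len(S))
    for t,z,lo in (("mat",4,2),("tray",15,3)):
        c0={"mat":[531,-323],"tray":[502,321]}[t];A=at(P,c0,110)
        k=cv2.imread(f"pics/{c}0.png").reshape(-1,3)
        if t=="tray":A=A[(A[:,2]>9)&(A[:,2]<20)]
        else: A=P[(np.hypot(P[:,0]-c0[0],P[:,1]-c0[1])<130)&(k.max(1)<125)&(abs(P[:,2])<12)]
        print(t,len(A),cv2.minAreaRect(A[:,:2].astype(np.float32)),np.median(A[:,2]))
E
```

```text
top cap top disc z [('capped', 259, array([534.5, -84. , 134.9]), array([533.9, -83.2, 135.4]), array([38., 38.,  7.])), ('noz', 105, array([595.1, -87.8, 134.8]), array([593.3, -86.7, 134.7]), array([29., 30.,  7.])), ('drop', 73, array([658.3, -93.4, 135. ]), array([654.3, -91.8, 134.7]), array([28., 27.,  7.])), ('nozTip', 38, array([593.6, -87.1, 160.2]), array([593.2, -86.4, 158.6]), array([ 8., 10., 28.])), ('bulb', 55, array([657.6, -92.4, 158.9]), array([656. , -92.5, 160.6]), array([15., 15., 16.]))]
capped (array([535.1, -83.6]), 41)
noz (array([596.2, -87.7]), 45)
drop (array([659. , -93.8]), 50)
dropbody (array([658.2, -93.3]), 48)
rack y at x=596, yaw [-88.16839726  -4.4940637 ] 289
mat 3898 ((534.2970581054688, -329.82159423828125), (174.16522216796875, 134.26437377929688), 83.99005889892578) 4.917206982571917
tray 608 ((505.1264343261719, 320.8680419921875), (134.08152770996094, 134.05645751953125), 89.99333190917969) 15.56849338759775
side cap top disc z [('capped', 87, array([538.7, -86.1, 134.6]), array([539. , -88.9, 134.8]), array([37., 38.,  7.])), ('noz', 48, array([601.1, -94. , 135. ]), array([599.2, -95.9, 134.5]), array([30., 25.,  8.])), ('drop', 44, array([663.2, -96.9, 135. ]), array([ 661.5, -101.7,  134.7]), array([26., 30.,  8.])), ('nozTip', 41, array([601.3, -92.2, 158.1]), array([600.2, -92. , 156.3]), array([13., 12., 25.])), ('bulb', 37, array([662.8, -98.4, 158.1]), array([662.8, -99. , 158.3]), array([14., 16., 15.]))]
capped (array([540.1, -83.4]), 131)
noz (array([601.3, -88.5]), 104)
drop (array([663.9, -93.4]), 98)
dropbody (array([663.7, -94.3]), 181)
rack y at x=596, yaw [-90.60982526  -5.16107539] 233
mat 2731 ((537.0802001953125, -331.7561950683594), (171.38490295410156, 127.91741943359375), 84.00679779052734) 4.791321428593036
tray 227 ((509.846435546875, 316.20697021484375), (132.34735107421875, 144.14556884765625), 0.4337194263935089) 14.066737414567639
```

carry_out --pt "0.0755 -0.1207 0 0.0103" --pt "0.0755 -0.1207 0 0.0103" --pt "0.0755 -0.1207 0 0.0103" --pt "0.0755 -0.1207 0 0.0103" --pt "0.0755 -0.1207 0 0.0103" --pt "0.0755 -0.1207 0 0.0103" --pt "0.0755 -0.1207 0 0.0103" --pt "0.0755 -0.1207 0 0.0103" --pt "0.0755 -0.1207 0 0.0103" --pt "0.0755 -0.1207 0 0.0103" --pt "0.0755 -0.1207 0 0.0103" --pt "0.0755 -0.1207 0 0.0103" --fingers 1 --grip_force 40

```text
time: 3.9
position: [537.7, -86.0, 231.4]
eef_rot: [180.0, 0.0, 175.4]
contact_force: [1.1, 1.1, 0.5]
opening: 1.0
grip_force: 0.0
```

carry_out --pt "0 0 0 0" --pt "0 0 0 0" --pt "0 0 0 0"

```text
time: 4.28
position: [536.4, -83.0, 231.5]
eef_rot: [180.0, -0.0, 175.5]
contact_force: [0.5, -1.1, 0.0]
opening: 0.997
grip_force: 0.0
```

carry_out --pt "0 0 -0.0625 0" --pt "0 0 -0.0625 0" --pt "0 0 -0.0625 0" --pt "0 0 -0.0625 0" --pt "0 0 -0.0625 0" --pt "0 0 0 0" --pt "0 0 0 0"

```text
time: 5.15
position: [537.4, -83.7, 107.5]
eef_rot: [-180.0, 0.1, 175.5]
contact_force: [0.0, -0.3, 0.1]
opening: 1.001
grip_force: 0.0
```

carry_out --pt "0 0 0 0" --pt "0 0 0 0" --pt "0 0 0 0" --pt "0 0 0 0" --pt "0 0 0 0" --pt "0 0 0 0" --pt "0 0 0 0" --pt "0 0 0 0" --fingers -1 --grip_force 40

```text
time: 6.15
position: [537.3, -84.2, 107.0]
eef_rot: [180.0, 0.1, 175.4]
contact_force: [-0.1, 1.5, 5.8]
opening: 0.43
grip_force: 39.8
```

carry_out --pt "0 0 0.01 0" --pt "0 0 0 0" --pt "-0.034 0.00275 0 0" --pt "-0.034 0.00275 0 0" --pt "-0.034 0.00275 0 0" --pt "-0.034 0.00275 0 0" --pt "-0.034 0.00275 0 0" --pt "-0.034 0.00275 0 0" --pt "0 0 0 0"

```text
time: 7.28
position: [454.3, -77.4, 110.4]
eef_rot: [180.0, -0.0, 175.4]
contact_force: [0.4, -0.5, -2.6]
opening: 0.434
grip_force: 40.2
```

carry_out --pt "0 0 0.07 0" --pt "0 0 0.07 0" --pt "0 0 0.07 0" --pt "0 0 0.07 0"

```text
time: 7.78
position: [455.7, -77.7, 223.4]
eef_rot: [-180.0, 0.0, 175.4]
contact_force: [0.2, -0.2, -2.1]
opening: 0.432
grip_force: 40.6
```

carry_out --pt "0.02375 -0.0921 0 0" --pt "0.02375 -0.0921 0 0" --pt "0.02375 -0.0921 0 0" --pt "0.02375 -0.0921 0 0" --pt "0.02375 -0.0921 0 0" --pt "0.02375 -0.0921 0 0" --pt "0.02375 -0.0921 0 0" --pt "0.02375 -0.0921 0 0" --pt "0 0 0 0" --pt "0 0 0 0"

```text
time: 9.02
position: [531.2, -371.8, 221.8]
eef_rot: [179.9, -0.0, 175.4]
contact_force: [-0.7, -0.6, -2.9]
opening: 0.429
grip_force: 41.1
```

carry_out --pt "0 0 -0.0625 0" --pt "0 0 -0.0625 0" --pt "0 0 -0.0625 0" --pt "0 0 -0.0625 0" --pt "0 0 -0.015 0" --pt "0 0 -0.01 0" --pt "0 0 0 0" --pt "0 0 0 0"

```text
time: 10.02
position: [531.7, -372.5, 113.3]
eef_rot: [-180.0, 0.1, 175.4]
contact_force: [-0.4, -0.7, -2.1]
opening: 0.428
grip_force: 41.1
```

carry_out --pt "0 0 -0.0025 0" --pt "0 0 0 0" --pt "0 0 -0.0025 0" --pt "0 0 0 0"

```text
time: 10.52
position: [531.5, -372.4, 111.1]
eef_rot: [-180.0, 0.1, 175.4]
contact_force: [-0.9, 1.6, 3.0]
opening: 0.433
grip_force: 41.6
```

carry_out --pt "0 0 0 0" --pt "0 0 0 0" --pt "0 0 0 0" --pt "0 0 0 0" --pt "0 0 0 0" --fingers 1

```text
time: 11.15
position: [531.2, -372.3, 110.3]
eef_rot: [180.0, -0.0, 175.4]
contact_force: [-0.4, -0.3, -0.0]
opening: 0.996
grip_force: 0.0
```

carry_out --pt "0 0 0.075 0" --pt "0 0 0.075 0" --pt "0 0 0.075 0" --pt "0 0 0.075 0"

```text
time: 11.65
position: [531.2, -372.2, 231.3]
eef_rot: [180.0, 0.0, 175.4]
contact_force: [-0.6, 0.8, -0.2]
opening: 0.999
grip_force: 0.0
```

carry_out --pt "0.021 0.0888 0 0" --pt "0.021 0.0888 0 0" --pt "0.021 0.0888 0 0" --pt "0.021 0.0888 0 0" --pt "0.021 0.0888 0 0" --pt "0.021 0.0888 0 0" --pt "0.021 0.0888 0 0" --pt "0.021 0.0888 0 0" --pt "0 0 0 0" --pt "0 0 0 0"

```text
time: 12.9
position: [598.4, -88.6, 230.3]
eef_rot: [-180.0, -0.0, 175.4]
contact_force: [-0.5, -0.3, -0.4]
opening: 0.999
grip_force: 0.0
```

```bash
python3 - <<'E'
from h import *
p,d=r.grab_frame("side");cv2.imwrite("pics/side1.png",cv2.cvtColor(p,cv2.COLOR_RGB2BGR))
cv2.imwrite("pics/side1c.png",cv2.resize(cv2.cvtColor(p,cv2.COLOR_RGB2BGR)[80:320,180:400],None,fx=2.5,fy=2.5))
P=cloud("side",d).reshape(-1,3)
for n,x,rad in (("noz",[598.5,-88],15.5),("drop",[661,-93],14.5),("cap",[533,-372],19.5)):print(n,circ(at(P,x,28),rad,109,132))
E
```

```text
noz (array([600.8, -87.5]), 110)
drop (array([663.3, -93.9]), 102)
cap (array([ 534.2, -371.4]), 190)
```

View pics/side1c.png

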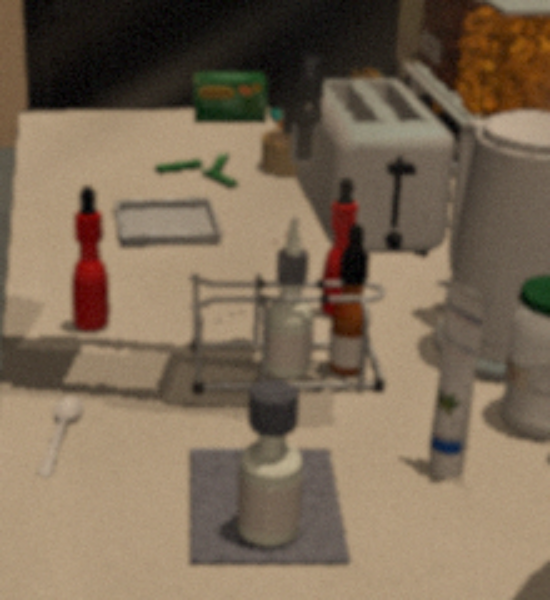

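View pics/side1.png

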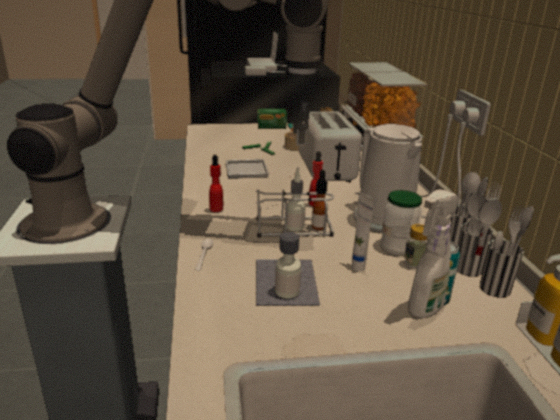

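The capped bottle stands upright on the mat at (288,270), the nozzle and amber bottles are still in the rack, and the arm is above it. Next is the nozzle bottle.

carry_out --pt "0 0 -0.0615 0" --pt "0 0 -0.0615 0" --pt "0 0 -0.0615 0" --pt "0 0 -0.0615 0" --pt "0 0 -0.0615 0" --pt "0 0 0 0" --pt "0 0 0 0"

```text
time: 13.82
position: [599.0, -89.0, 108.3]
eef_rot: [-180.0, 0.1, 175.4]
contact_force: [0.1, -0.4, 0.7]
opening: 1.0
grip_force: 0.0
```

carry_out --pt "0 0 0 0" --pt "0 0 0 0" --pt "0 0 0 0" --pt "0 0 0 0" --pt "0 0 0 0" --pt "0 0 0 0" --pt "0 0 0 0" --pt "0 0 0 0" --fingers -1 --grip_force 40

```text
time: 14.82
position: [598.8, -88.0, 107.9]
eef_rot: [180.0, 0.1, 175.4]
contact_force: [-0.5, 1.2, 5.6]
opening: 0.336
grip_force: 39.6
```

carry_out --pt "0 0 0.01 0" --pt "0 0 0 0" --pt "-0.04 0.0032 0 0" --pt "-0.04 0.0032 0 0" --pt "-0.04 0.0032 0 0" --pt "-0.04 0.0032 0 0" --pt "-0.04 0.0032 0 0" --pt "-0.04 0.0032 0 0" --pt "-0.04 0.0032 0 0" --pt "-0.04 0.0032 0 0" --pt "-0.04 0.0032 0 0" --pt "0 0 0 0"

```text
time: 16.32
position: [453.5, -76.5, 111.1]
eef_rot: [180.0, -0.1, 175.4]
contact_force: [0.7, -0.2, -1.9]
opening: 0.337
grip_force: 39.6
```

carry_out --pt "0 0 0.07 0" --pt "0 0 0.07 0" --pt "0 0 0.07 0" --pt "0 0 0.07 0"

```text
time: 16.82
position: [455.1, -76.8, 224.2]
eef_rot: [-180.0, 0.0, 175.4]
contact_force: [0.5, 0.1, -2.7]
opening: 0.335
grip_force: 40.0
```

carry_out --pt "0.0357 -0.0884 0 0" --pt "0.0357 -0.0884 0 0" --pt "0.0357 -0.0884 0 0" --pt "0.0357 -0.0884 0 0" --pt "0.0357 -0.0884 0 0" --pt "0.0357 -0.0884 0 0" --pt "0 0 0 0" --pt "0 0 0 0"

```text
time: 17.82
position: [540.2, -288.5, 222.7]
eef_rot: [179.9, -0.1, 175.4]
contact_force: [0.0, -0.1, -1.8]
opening: 0.337
grip_force: 40.4
```

carry_out --pt "0 0 -0.0625 0" --pt "0 0 -0.0625 0" --pt "0 0 -0.0625 0" --pt "0 0 -0.0625 0" --pt "0 0 -0.015 0" --pt "0 0 -0.01 0" --pt "0 0 0 0" --pt "0 0 -0.0025 0" --pt "0 0 0 0" --pt "0 0 -0.0025 0" --pt "0 0 0 0" --pt "0 0 0 0"

```text
time: 19.32
position: [540.4, -288.9, 111.9]
eef_rot: [-180.0, 0.1, 175.4]
contact_force: [-1.0, 0.6, 3.5]
opening: 0.343
grip_force: 40.9
```

carry_out --pt "0 0 0 0" --pt "0 0 0 0" --pt "0 0 0 0" --pt "0 0 0 0" --pt "0 0 0 0" --fingers 0.5

```text
time: 19.95
position: [540.2, -288.8, 111.3]
eef_rot: [180.0, -0.0, 175.4]
contact_force: [-0.8, 1.4, 0.8]
opening: 0.751
grip_force: 0.0
```

carry_out --pt "0 0 0.075 0" --pt "0 0 0.075 0" --pt "0 0 0.075 0" --pt "0 0 0.075 0"

```text
time: 20.45
position: [540.1, -288.7, 232.3]
eef_rot: [180.0, 0.0, 175.4]
contact_force: [0.2, -0.6, 0.0]
opening: 0.75
grip_force: 0.0
```

carry_out --pt "0.0503 0.0813 0 0" --pt "0.0503 0.0813 0 0" --pt "0.0503 0.0813 0 0" --pt "0.0503 0.0813 0 0" --pt "0.0503 0.0813 0 0" --pt "0.0503 0.0813 0 0" --pt "0 0 0 0" --pt "0 0 0 0" --pt "0 0 0 0" --fingers 1

```text
time: 21.58
position: [660.5, -94.8, 231.4]
eef_rot: [-180.0, -0.0, 175.3]
contact_force: [-0.9, 0.6, 0.0]
opening: 0.998
grip_force: 0.0
```

carry_out --pt "0 0 -0.062 0" --pt "0 0 -0.062 0" --pt "0 0 -0.062 0" --pt "0 0 -0.062 0" --pt "0 0 -0.062 0" --pt "0 0 0 0" --pt "0 0 0 0"

```text
time: 22.45
position: [661.3, -94.4, 108.6]
eef_rot: [-180.0, 0.1, 175.4]
contact_force: [0.5, -0.2, -0.3]
opening: 0.999
grip_force: 0.0
```

carry_out --pt "0 0 0 0" --pt "0 0 0 0" --pt "0 0 0 0" --pt "0 0 0 0" --pt "0 0 0 0" --pt "0 0 0 0" --pt "0 0 0 0" --pt "0 0 0 0" --fingers -1 --grip_force 40

```text
time: 23.45
position: [661.2, -93.6, 107.9]
eef_rot: [180.0, 0.1, 175.4]
contact_force: [-1.0, 1.0, 5.2]
opening: 0.314
grip_force: 39.5
```

carry_out --pt "0 0 0.01 0" --pt "-0.047 0.0038 0 0" --pt "-0.047 0.0038 0 0" --pt "-0.047 0.0038 0 0" --pt "-0.047 0.0038 0 0" --pt "-0.047 0.0038 0 0" --pt "-0.047 0.0038 0 0" --pt "-0.047 0.0038 0 0" --pt "-0.047 0.0038 0 0" --pt "-0.047 0.0038 0 0" --pt "-0.047 0.0038 0 0" --pt "-0.047 0.0038 0 0"

```text
time: 24.95
position: [453.0, -76.8, 110.9]
eef_rot: [180.0, -0.1, 175.4]
contact_force: [-0.6, -0.3, -1.5]
opening: 0.315
grip_force: 39.4
```

carry_out --pt "0 0 0 0" --pt "0 0 0.07 0" --pt "0 0 0.07 0" --pt "0 0 0.07 0" --pt "0 0 0.07 0" --pt "0 0 0 0"

```text
time: 25.7
position: [455.9, -77.5, 225.0]
eef_rot: [-179.9, 0.3, 175.4]
contact_force: [-0.3, 0.1, -2.8]
opening: 0.312
grip_force: 39.9
```

carry_out --pt "0.0147 0.11 0 0" --pt "0.0147 0.11 0 0" --pt "0.0147 0.11 0 0" --pt "0.0147 0.11 0 0" --pt "0.0147 0.11 0 0" --pt "0.0147 0.11 0 0" --pt "0.0147 0.11 0 0" --pt "0.0147 0.11 0 0" --pt "0.0147 0.11 0 0" --pt "0 0 0 0" --pt "0 0 0 0"

```text
time: 27.08
position: [506.6, 318.7, 221.6]
eef_rot: [-179.9, -0.1, 175.4]
contact_force: [0.4, -1.3, -1.9]
opening: 0.31
grip_force: 40.3
```

carry_out --pt "0 0 -0.0625 0" --pt "0 0 -0.0625 0" --pt "0 0 -0.0625 0" --pt "0 0 -0.0625 0" --pt "0 0 -0.0175 0" --pt "0 0 -0.01 0" --pt "0 0 0 0" --pt "0 0 -0.0025 0" --pt "0 0 0 0" --pt "0 0 -0.0025 0" --pt "0 0 0 0" --pt "0 0 0 0"

```text
time: 28.58
position: [507.3, 319.3, 110.8]
eef_rot: [180.0, 0.1, 175.4]
contact_force: [-0.6, 0.2, 3.1]
opening: 0.315
grip_force: 40.6
```

carry_out --pt "0 0 0 0" --pt "0 0 0 0" --pt "0 0 0 0" --pt "0 0 0 0" --pt "0 0 0 0" --pt "0 0 0.075 0" --pt "0 0 0.075 0" --pt "0 0 0.075 0" --pt "0 0 0.075 0" --fingers 1

```text
time: 29.7
position: [506.9, 319.0, 231.3]
eef_rot: [180.0, 0.0, 175.4]
contact_force: [0.4, 0.0, -0.1]
opening: 1.002
grip_force: 0.0
```

carry_out --pt "0.0069 -0.1266 0 0" --pt "0.0069 -0.1266 0 0" --pt "0.0069 -0.1266 0 0" --pt "0.0069 -0.1266 0 0" --pt "0.0069 -0.1266 0 0" --pt "0.0069 -0.1266 0 0" --pt "0.0069 -0.1266 0 0" --pt "0.0069 -0.1266 0 0" --pt "0.0069 -0.1266 0 0" --pt "0.0069 -0.1266 0 0" --pt "0.0069 -0.1266 0 0" --pt "0.0069 -0.1266 0 0"

```text
time: 31.2
position: [540.0, -290.3, 230.4]
eef_rot: [180.0, 0.0, 175.4]
contact_force: [0.3, -0.0, -0.3]
opening: 1.002
grip_force: 0.0
```

carry_out --pt "0 0 0 0" --pt "0 0 0 0" --pt "0 0 0 0" --fingers 0.5

```text
time: 31.58
position: [540.3, -287.3, 230.5]
eef_rot: [180.0, -0.0, 175.5]
contact_force: [-0.2, 0.2, -0.3]
opening: 0.757
grip_force: 0.0
```

```bash
python3 - <<'E'
from h import *
for c in("side","top"):
    p,d=r.grab_frame(c);cv2.imwrite(f"pics/{c}2.png",cv2.cvtColor(p,cv2.COLOR_RGB2BGR))
    P=cloud(c,d).reshape(-1,3)
    for n,x,rad in (("noz",[540,-289],15.5),("drop",[507,319],14.5),("cap",[531,-372],19.5)):
        try:print(c,n,circ(at(P,x,28),rad,109,132))
        except Exception as e:print(n,"none")
E
```

```text
side noz (array([ 542.7, -289.1]), 135)
side drop (array([510.6, 319.3]), 60)
side cap (array([ 534. , -371.8]), 195)
top noz (array([ 537.6, -288.9]), 59)
top drop (array([505.5, 319.8]), 65)
cap noneh.py:14: RuntimeWarning: Mean of empty slice.
  return least_squares(f,X[:,:2].mean(0),loss="soft_l1",f_scale=2).x.round(1),len(X)
  ret = um.true_divide(
```

View pics/side2.png

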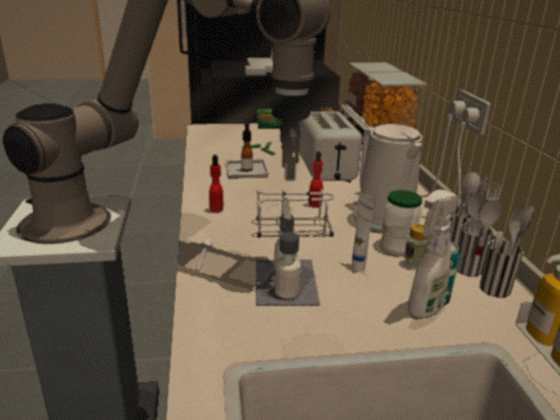

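The amber bottle stands in the tray at (247,155), the rack is empty at (295,215), and both white bottles are upright on the mat at about (288,265). I'll put the nozzle bottle back first.

carry_out --pt "0.0001 -0.0004 0 0" --pt "0 0 -0.0595 0" --pt "0 0 -0.0595 0" --pt "0 0 -0.0595 0" --pt "0 0 -0.0595 0" --pt "0 0 -0.0595 0" --pt "0 0 0 0" --pt "0 0 0 0"

```text
time: 32.67
position: [540.7, -289.0, 112.4]
eef_rot: [-180.0, 0.1, 175.4]
contact_force: [0.1, 0.1, -0.3]
opening: 0.748
grip_force: 0.0
```

carry_out --pt "0 0 0 0" --pt "0 0 0 0" --pt "0 0 0 0" --pt "0 0 0 0" --pt "0 0 0 0" --pt "0 0 0 0" --pt "0 0 0 0" --fingers -1 --grip_force 40

```text
time: 33.55
position: [540.6, -289.0, 112.4]
eef_rot: [-180.0, 0.1, 175.4]
contact_force: [-0.4, 1.5, 5.9]
opening: 0.337
grip_force: 39.5
```

carry_out --pt "0 0 0.07 0" --pt "0 0 0.07 0" --pt "0 0 0.07 0" --pt "0 0 0.07 0" --pt "0 0 0 0"

```text
time: 34.17
position: [540.8, -289.3, 224.9]
eef_rot: [-179.9, 0.2, 175.4]
contact_force: [0.1, 0.6, -3.1]
opening: 0.335
grip_force: 40.4
```

carry_out --pt "-0.0357 0.0884 0 0" --pt "-0.0357 0.0884 0 0" --pt "-0.0357 0.0884 0 0" --pt "-0.0357 0.0884 0 0" --pt "-0.0357 0.0884 0 0" --pt "-0.0357 0.0884 0 0" --pt "0 0 0 0" --pt "0 0 0 0"

```text
time: 35.17
position: [454.4, -76.8, 222.5]
eef_rot: [-180.0, -0.1, 175.4]
contact_force: [-0.2, -0.1, -3.1]
opening: 0.337
grip_force: 40.6
```

carry_out --pt "0 0 -0.07 0" --pt "0 0 -0.07 0" --pt "0 0 -0.07 0" --pt "0 0 -0.07 0" --pt "0 0 0 0" --pt "0 0 0 0"

```text
time: 35.92
position: [454.9, -77.3, 111.7]
eef_rot: [-180.0, 0.0, 175.4]
contact_force: [1.1, 0.2, -2.2]
opening: 0.336
grip_force: 42.8
```

carry_out --pt "0.04 -0.0032 0 0" --pt "0.04 -0.0032 0 0" --pt "0.04 -0.0032 0 0" --pt "0.04 -0.0032 0 0" --pt "0.04 -0.0032 0 0" --pt "0.04 -0.0032 0 0" --pt "0.04 -0.0032 0 0" --pt "0.04 -0.0032 0 0" --pt "0.04 -0.0032 0 0" --pt "0 0 0 0" --pt "0 0 0 0"

```text
time: 37.3
position: [598.0, -88.2, 111.7]
eef_rot: [180.0, -0.0, 175.4]
contact_force: [-0.7, -0.8, -3.4]
opening: 0.34
grip_force: 42.9
```

carry_out --pt "0 0 -0.005 0" --pt "0 0 0 0" --pt "0 0 -0.0025 0" --pt "0 0 0 0" --pt "0 0 -0.0025 0" --pt "0 0 0 0" --pt "0 0 0 0"

```text
time: 38.17
position: [598.5, -88.1, 107.3]
eef_rot: [180.0, -0.0, 175.4]
contact_force: [-0.8, 0.6, -2.8]
opening: 0.336
grip_force: 42.9
```

carry_out --pt "0 0 -0.0015 0" --pt "0 0 0 0" --pt "0 0 0 0"

```text
time: 38.55
position: [598.7, -88.1, 107.1]
eef_rot: [180.0, 0.0, 175.4]
contact_force: [-0.8, 0.5, 0.5]
opening: 0.337
grip_force: 43.0
```

carry_out --pt "0 0 0 0" --pt "0 0 0 0" --pt "0 0 0 0" --pt "0 0 0 0" --pt "0 0 0 0" --pt "0 0 0.062 0" --pt "0 0 0.062 0" --pt "0 0 0.062 0" --pt "0 0 0.062 0" --pt "0 0 0.062 0" --fingers 1

```text
time: 39.8
position: [598.4, -88.1, 231.5]
eef_rot: [180.0, 0.0, 175.4]
contact_force: [-0.9, -0.0, 0.0]
opening: 1.004
grip_force: 0.0
```

carry_out --pt "-0.021 -0.0888 0 0" --pt "-0.021 -0.0888 0 0" --pt "-0.021 -0.0888 0 0" --pt "-0.021 -0.0888 0 0" --pt "-0.021 -0.0888 0 0" --pt "-0.021 -0.0888 0 0" --pt "-0.021 -0.0888 0 0" --pt "-0.021 -0.0888 0 0" --pt "0 0 0 0" --pt "0 0 0 0" --pt "0 0 0 0"

```text
time: 41.18
position: [531.7, -371.2, 230.8]
eef_rot: [180.0, 0.0, 175.5]
contact_force: [0.4, -0.1, 0.1]
opening: 1.0
grip_force: 0.0
```

carry_out --pt "0 0 -0.0602 0" --pt "0 0 -0.0602 0" --pt "0 0 -0.0602 0" --pt "0 0 -0.0602 0" --pt "0 0 -0.0602 0" --pt "0 0 0 0" --pt "0 0 0 0"

```text
time: 42.05
position: [532.0, -372.2, 111.5]
eef_rot: [-180.0, 0.1, 175.5]
contact_force: [0.8, -0.9, -0.2]
opening: 0.999
grip_force: 0.0
```

carry_out --pt "0 0 0 0" --pt "0 0 0 0" --pt "0 0 0 0" --pt "0 0 0 0" --pt "0 0 0 0" --pt "0 0 0 0" --pt "0 0 0 0" --fingers -1 --grip_force 40

```text
time: 42.92
position: [531.6, -372.4, 111.0]
eef_rot: [-180.0, 0.1, 175.4]
contact_force: [-0.2, 1.9, 6.2]
opening: 0.434
grip_force: 40.0
```

carry_out --pt "0 0 0.07 0" --pt "0 0 0.07 0" --pt "0 0 0.07 0" --pt "0 0 0.07 0" --pt "0 0 0 0"

```text
time: 43.55
position: [531.9, -373.0, 223.9]
eef_rot: [-179.9, 0.2, 175.4]
contact_force: [-0.1, -0.1, -3.0]
opening: 0.429
grip_force: 40.9
```

carry_out --pt "-0.02375 0.0921 0 0" --pt "-0.02375 0.0921 0 0" --pt "-0.02375 0.0921 0 0" --pt "-0.02375 0.0921 0 0" --pt "-0.02375 0.0921 0 0" --pt "-0.02375 0.0921 0 0" --pt "-0.02375 0.0921 0 0" --pt "-0.02375 0.0921 0 0" --pt "0 0 0 0" --pt "0 0 0 0"

```text
time: 44.8
position: [455.0, -77.8, 221.4]
eef_rot: [180.0, -0.1, 175.4]
contact_force: [0.0, -0.5, -1.4]
opening: 0.426
grip_force: 41.3
```

carry_out --pt "0 0 -0.07 0" --pt "0 0 -0.07 0" --pt "0 0 -0.07 0" --pt "0 0 -0.07 0" --pt "0 0 0 0" --pt "0 0 0 0"

```text
time: 45.55
position: [455.6, -78.3, 110.7]
eef_rot: [-180.0, 0.0, 175.4]
contact_force: [-0.5, 0.4, -2.4]
opening: 0.427
grip_force: 42.4
```

carry_out --pt "0.034 -0.00275 0 0" --pt "0.034 -0.00275 0 0" --pt "0.034 -0.00275 0 0" --pt "0.034 -0.00275 0 0" --pt "0.034 -0.00275 0 0" --pt "0.034 -0.00275 0 0" --pt "0 0 0 0" --pt "0 0 0 0"

```text
time: 46.55
position: [536.4, -84.0, 110.0]
eef_rot: [180.0, -0.1, 175.4]
contact_force: [-0.6, 0.6, -2.1]
opening: 0.434
grip_force: 42.3
```

carry_out --pt "0 0 -0.005 0" --pt "0 0 0 0" --pt "0 0 -0.0025 0" --pt "0 0 0 0" --pt "0 0 -0.0025 0" --pt "0 0 0 0" --pt "0 0 0 0"

```text
time: 47.42
position: [536.8, -84.2, 106.3]
eef_rot: [180.0, -0.0, 175.4]
contact_force: [-0.2, -0.3, -2.7]
opening: 0.433
grip_force: 42.5
```

carry_out --pt "0 0 -0.0015 0" --pt "0 0 0 0" --pt "0 0 0 0"

```text
time: 47.8
position: [537.2, -84.2, 106.2]
eef_rot: [-180.0, 0.1, 175.4]
contact_force: [0.0, 0.3, 4.1]
opening: 0.429
grip_force: 42.8
```

carry_out --pt "0 0 0 0" --pt "0 0 0 0" --pt "0 0 0 0" --pt "0 0 0 0" --pt "0 0 0 0" --pt "0 0 0.062 0" --pt "0 0 0.062 0" --pt "0 0 0.062 0" --pt "0 0 0.062 0" --pt "0 0 0.062 0" --pt "0 0 0.062 0" --fingers 1

```text
time: 49.18
position: [536.7, -84.1, 255.4]
eef_rot: [180.0, -0.0, 175.4]
contact_force: [-0.0, -0.4, -0.5]
opening: 0.999
grip_force: 0.0
```

carry_out --pt "-0.02 0.1 0 0" --pt "-0.02 0.1 0 0" --pt "-0.02 0.1 0 0" --pt "-0.02 0.1 0 0" --pt "-0.02 0.1 0 0" --pt "-0.02 0.1 0 0" --pt "0 0 0 0" --pt "0 0 0 0"

```text
time: 50.18
position: [488.9, 155.5, 254.5]
eef_rot: [-180.0, 0.0, 175.4]
contact_force: [0.0, 0.3, -0.8]
opening: 1.002
grip_force: 0.0
```

```bash
python3 - <<'E'
from h import *
for c in("side","top"):
    p,d=r.grab_frame(c);cv2.imwrite(f"pics/{c}3.png",cv2.cvtColor(p,cv2.COLOR_RGB2BGR))
    P=cloud(c,d).reshape(-1,3);P0=cloud(c,np.load(f"pics/{c}0.npy")).reshape(-1,3)
    for n,x,rad in (("noz",[598.5,-88],15.5),("cap",[537,-84],19.5)):
        print(c,n,circ(at(P,x,28),rad,109,128),"before",circ(at(P0,x,28),rad,109,128))
    print([(ray(c,q["at"],0).round()) for t in("teaspoon","tube") for q in r.place_of(t,c)[:1]])
E
```

```text
side noz (array([602.1, -87.6]), 88) before (array([601.2, -88.5]), 89)
side cap (array([541.3, -84.2]), 102) before (array([539.9, -83.4]), 107)
[array([ 367., -185.,    0.]), array([ 712., -280.,    0.])]
top noz (array([597.1, -87.5]), 39) before (array([596.2, -87.7]), 37)
top cap (array([536.4, -84.2]), 38) before (array([535.2, -83.6]), 37)
[array([ 357., -210.,    0.]), array([ 701., -297.,    0.])]
```

View pics/side3.png

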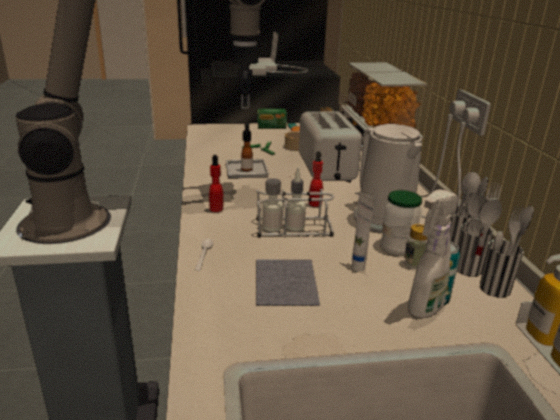

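The final view shows the capped bottle at (271,205) and the nozzle bottle at (297,205) back in the rack, within about 1 mm of where they started. The amber bottle is in the tray at (247,155), and the spoon and tube have not moved.

```bash
python3 -c "
from bench import r
print(r.job_done())"
```

```text
the job is handed in; nothing more can be done
None
```

The job is handed in: the amber dropper bottle stands in the tray, and the capped and nozzle bottles are back in the rack within about 1–2 mm of their original places by camera measurement, with the spoon and tube left alone.

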